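# Pump the bar clamp onto the plinth and keep it squeezed

## Robot

A 6-joint arm with a two-finger parallel gripper is mounted at the origin on a cart in front of the work surface, level with it; the furniture and walls round the work are solid. World frame = base frame: x ahead of the robot, y to its left, z up, the work surface at z = 0. Lengths are in m, angles in rad, forces in N, time in s.
With the tool pointing down it reaches from about 0.275 to 0.75 m from the base axis. Payload 10.2 kg.
Tool frame: the origin (TCP) lies at the very end of the fingers, on their centre line; the grasp point (between the pads) lies 19 mm behind it (pinch_z is the distance from the TCP to the grasp point, in m); z points along the fingers, y is the line along which they close (so a half turn about z gives the same grasp; the last joint's range is limited). The gripper opens to 88 mm and grips with 3 to 60 N. Pads are 18 mm wide; open, the fingers measure 123 mm over their backs; the gripper's body (75 mm by 187 mm) begins 45 mm behind the grasp point.
Start: joints at [0.896, 0.313, 1.498, -0, 1.331, -0.223], TCP at [0.229, 0.472, 0.205] pointing down, gripper open.
Joint ranges: [-2.94, 2.94], [-0.97, 2.17], [0.19, 2.56], [-1.23, 4.37], [0.02, 3.11], [-2.88, 2.88]. Speed limits (rad/s): [2.39, 2.39, 3.01, 3.14, 3.14, 3.14].

## Interface

Orientations are given as [roll, pitch, yaw] about the fixed x, y, z axes, in that order (R = Rz(yaw) Ry(pitch) Rx(roll)).
In Python, from bench import observe, grab_frame, hand_in, spot_in, regions_of, pinch_z gives the robot as it stands.
- The arm moves only by the shell command python3 -m creep 'ROWS' [OPENING] [FORCE]. ROWS is JSON, a list of rows, each an object with "linear": the shift along the tool's x, y, z normalised to -1 to 1, where 1 is 0.2 m, a list of three; "rotation": the turn, a rotation vector about the tool's x, y, z normalised to -1 to 1, where 1 is 60 degrees, a list of three. In form: [{"linear": [x, y, z], "rotation": [ax, ay, az]}, ...]. A call has 1 to 8 rows; each row shifts and turns the commanded pose from where the row before left it, along the tool's axes as they then stand; what a row does not reach is not made up. A row lasts 1/12 s, in which the tool goes at most 41.7 mm and 7.16 degrees, less where a joint would pass 70% of its speed; a pose out of reach is approached as far as the arm can. A call with a number of a shift or a turn outside -1 to 1 is refused whole. A call with a gripper value outside its range is refused whole. OPENING is the opening, from 0 (shut) to 1 (fully open), set as the call begins (- or left out, the last holds). The fingers move at their own pace and stop on an object; FORCE is the grip in N (left out, the last holds). Time passes only in rows, so rows that do not move let the fingers close. It gives the time, the measured TCP pose, the force, the opening and the grip force at its end, in the units of the state.
- observe(): the state, without advancing time (a new reading comes with each control period).
- grab_frame(name): name is "scene" or "top" or "wrist"; returns a dict with "color" (420x560x3 uint8, red, green, blue), "camera_matrix" (3x3 intrinsics, pixels), "xyz" and "rotation" of the camera in the world; the wrist camera has in their place "tool_from_camera" (4x4, takes a point from camera to tool coordinates, whose origin is the TCP and whose axes are the flange's). Camera axes: x right, y down, z forward; pixel columns grow to the right and rows downward; lengths in m; the calibration is good to about 2 mm. A picture is of the moment at which its call begins: read the wrist's pose just before it. There is no depth.
- hand_in(): hands the job in; it is judged then, once.
Trained networks look in a picture, given as the dict that the camera call returned (one of the last four; its "shot" number tells which), for a name from the list of things; names that differ only in an ending like _2 or _b are one class to them, and where a whole thing is asked for, a point or a joint stands for the part that bears it (a point fixed in the world has none). Each returns a list of dicts, best first, with "p" (0 to 1); they miss things now and then, are a little off and sometimes report something else, mostly with a low value. They report only what shows in the picture. A call takes as long as a camera call. They do not tell look-alikes from the thing itself.
- spot_in(picture, query): "bbox" ([left, top, right, bottom] in pixels, round what is visible of it).
- regions_of(picture, query): "region" (420x560 bool, what is visible of it) and "bbox" ([left, top, right, bottom] in pixels, round what is visible of it).
The state is a dict: "time": time; "joint_positions": joint angles; "qvel": joint speeds; "joint_torque": joint torques, N m; "ee_pos": TCP position; "tool_rot": TCP orientation; "contact_force": force on the tool from outside, world axes, zero at the start; "torque": the same for the moment, N m; "width": opening from 0.0 (shut) to 1.0 (fully open); "finger_force": force on a finger pad.
Only numpy, scipy, OpenCV 4.12 (cv2) and the standard library are available. Lean on these libraries where they do the work, as an engineer would, in place of code of your own. Each camera call takes 0.05 s, during which the arm holds its last target. There are 200 camera calls.

## Task

Clamp the wooden plinth blank in the bench bar clamp: first turn the lock knob clockwise until it clicks past its detent and goes to its stop, then squeeze the clamp's two upright grips together and let them spring apart, again and again, until the moving jaw's pad presses the plinth against the fixed jaw. Finish while holding: keep both grips squeezed between your fingers so that the plinth stays pressed, with a moderate grip of about 15 N - well over 30 N crushes the plinth. Work the jaw only by its grips (do not push the jaw or the plinth by hand), and leave the things round about where they are.

Things in the scene. Friction and masses are not known exactly. Their poses are not given: they have to be found in the camera images.
- clamp: bench bar clamp fixed to the table: plywood bed 345 x 84 x 12 mm, grey housing with the knob turret (top 76 mm high) at one end, two upright black grips, the moving jaw on its steel bar, and the fixed jaw at the other end (jaws up to 61 mm high). Origin on the table under the middle between the grips; +x along the bar from the grips to the fixed jaw (the knob is at x = -100 mm), z up.
- grips_middle (a point): point midway between the two grips, 95 mm above the table, the height to squeeze at; clamp's axes: the grips close along x. Outer faces of the grips are 66 mm apart at rest, 38 mm fully squeezed. A gear moves both grips equally, so this point stays the middle. While the lock knob is not past its detent they move only a few mm each.
- rear_grip: the upright black grip nearer the knob (13 mm thick along x, 26 mm wide, 65 to 119 mm above the table; housing roof below at 62 mm). Origin = clamp origin at rest; moves along the clamp's +x by 0 to 14 mm when squeezed. Springs part the grips (2.4 N each at rest, 3.5 N squeezed). It drives the jaw's bar forward by a ratchet pawl (10 mm teeth), 10 mm of jaw per full stroke, the first maybe less.
- front_trigger: the other upright grip, nearer the jaw, the mirror image of rear_grip. Body origin = clamp origin at rest; moves along the clamp's -x by 0 to 14 mm when squeezed.
- lock_knob (a joint): lock knob angle in rad: at the start near 0 (locked); grows clockwise seen from above; from about 0.7 a sprung detent resists (up to about 0.1 N m), its crest is at 0.95, past 1.25 it has clicked over and turns freely to the stop at 1.6 rad.
- knob_grip (a point): on the knob's axis, 98 mm above the table, in the middle of its upright bar grip (34 mm long along this point's x, 11 mm thick along its y, from 82 to 109 mm above the table). The point turns with the knob; at joint value 0 its x lies along the clamp's x.
- jaw: the moving jaw with its toothed bar. Origin = clamp origin when fully drawn back; moves along the clamp's +x, 0 to 70 mm, as the grips are squeezed; when they part again it stays, held by a 5 N friction brake. When it meets the plinth, the grips stop well before full squeeze (outer faces about 45 to 50 mm apart). Its push is then about twice the fingers' grip force minus 10 N.
- pad: rubber pad on the moving jaw (44 mm wide, 36 mm high), on a stiff spring of 12 N per mm, up to 9 mm of travel. Its face is at +86 mm along x from the jaw body's origin when not pressed. Body origin = jaw origin when not pressed.
- fixed_jaw: the fixed jaw at the end of the bed; its face is at x = +180 mm of the clamp. Body origin = clamp origin.
- plinth: wooden plinth blank, loose, 48 mm (along the clamp) x 44 x 40 mm high, standing on the bed between the two jaws, a few mm from the fixed jaw. Origin at the centre of its underside.
- glue_tube: small white glue tube lying flat, bystander, 21 x 79 x 14 mm.
- sanding_stick: dark flat sanding stick, bystander, 150 x 20 x 5 mm.
- putty_tin: round tin, bystander, 54 mm across, 26 mm high.
- paint_tan: small dropper bottle, bystander, 25 mm across, 87 mm high.
- cap_white_a: loose white bottle cap, bystander, 20 mm across, 34 mm high.
Things that resemble listed ones, but are neither listed nor needed, are in the scene too. Of the things that look like the plinth, the largest one is meant.

How it is judged:
On the way, in this order (a step that is already met when the one before it is completed fails the run):
1. the lock knob is turned clockwise past its detent (value of joint lock_knob above 1.25 rad), for 0.2 s.
2. the pumped jaw presses the plinth against the fixed jaw (contact force between each of pad, fixed_jaw and plinth above 3 N), for 0.1 s.
At the end, for the whole second after the job is handed in: The knob is past its detent (over 1.25 rad), the pad presses the plinth with 7 to 60 N and the plinth presses the fixed jaw with over 7 N, the plinth stands level (within 0.1 rad) and at rest, and the fingers are still squeezing both grips (over 4 N on each) (value of joint lock_knob above 1.25 rad and contact force between pad and plinth between 7 and 60 N and contact force between fixed_jaw and plinth above 7 N and contact force between the fingers and front_trigger above 4 N and contact force between the fingers and rear_grip above 4 N and angle between plinth's own z axis and vertical below 0.1 rad and linear speed of plinth below 0.02 m/s); the arm keeps its last pose, push and grip.
It fails at once if the plinth is crushed: the pad presses it with over 60 N (contact force between pad and plinth above 60 N).
It fails at once if the robot pushes the jaw or the plinth by hand (over 2 N) (contact force between any of the arm, the fingers and jaw above 2 N or contact force between any of the arm, the fingers and plinth above 2 N).
It fails at once if a bystander is moved more than 30 mm (distance of any of glue_tube, sanding_stick, putty_tin, cap_white_a, paint_tan from where it was at the start of the episode above 0.03 m).
It also fails if it takes over 58 s, if anything falls off the work surface, if the arm or the gripper's body presses on something with over 40 N, if the wrist force passes 120 N, or if a joint passes its speed limit or range.

## Working session

There is one attempt and no reset: what is moved stays moved. The work goes in short steps, Python scripts to look and compute and a shell command to move; the robot and the scene stay as the last step left them, time stands still between calls to the robot, and variables do not carry over. Pictures are saved under pics/ and viewed, at most 10 in all, crops included, and the job is handed in when it is done.

```bash
mkdir -p pics; ls; cat > h.py <<'E'
import numpy as np,cv2
from bench import *
from scipy.spatial.transform import Rotation as R
def save(f,n): cv2.imwrite('pics/'+n,f["color"][:,:,::-1])
def ray(f,uv):
    d=np.array(f["rotation"])@np.linalg.inv(f["camera_matrix"])@np.array([uv[0],uv[1],1.]); return np.array(f["xyz"]),d
def atz(f,uv,z):
    o,d=ray(f,uv); return o+d*(z-o[2])/d[2]
def proj(f,p):
    c=np.array(f["rotation"]).T@(np.array(p)-f["xyz"]); q=f["camera_matrix"]@c; return q[:2]/q[2]
E
python3 - <<'E'
from h import *
o=observe();print(o)
for n in("scene","top"):
    f=grab_frame(n);save(f,n+'1.png');print(n,f["xyz"],R.from_matrix(f["rotation"]).as_euler('xyz'))
    for q in("clamp","rear_grip","front_trigger","lock_knob","jaw","pad","fixed_jaw","plinth","paint_tan","cap_white_a"):
        print(q,[(round(d["p"],2),np.round(d["bbox"]).tolist()) for d in spot_in(f,q)[:3]])
E
```

```text
pics
{'time': 0.0, 'joint_positions': array([ 8.95592103e-01,  3.13428161e-01,  1.49842350e+00, -5.63888240e-07,
        1.33096927e+00, -2.23377246e-01]), 'qvel': array([ 9.94797616e-04,  1.79672687e-03, -5.14291747e-05, -1.24530135e-03,
        9.77554202e-04, -1.15790937e-03]), 'joint_torque': array([ 8.26336077e-05, -4.02214944e+01, -2.52268159e+01,  6.94041490e-02,
        3.53111106e-02, -1.14674776e-04]), 'ee_pos': array([0.22904304, 0.47209491, 0.20397738]), 'tool_rot': array([-3.14039478e+00, -2.71558143e-04,  2.68976565e+00]), 'contact_force': array([ 0.26803458, -0.41690262,  0.08540824]), 'torque': array([ 0.01163798, -0.01869953, -0.03027639]), 'finger_force': 0.0, 'width': 1.000054892433682}Traceback (most recent call last):
  File "<stdin>", line 4, in <module>
  File "scipy/spatial/transform/_rotation.pyx", line 1128, in scipy.spatial.transform._rotation.Rotation.from_matrix
ValueError: Expected `matrix` to have shape (3, 3) or (N, 3, 3), got (3,)
```

```bash
sed -i 's/np.array(f\["rotation"\])/R.from_euler("xyz",f["rotation"]).as_matrix()/' h.py
python3 - <<'E'
from h import *
for n in("scene","top"):
    f=grab_frame(n);save(f,n+'1.png');print(n,f["xyz"],f["rotation"],f["camera_matrix"][0])
    for q in("clamp","rear_grip","front_trigger","lock_knob","jaw","pad","fixed_jaw","plinth","paint_tan","cap_white_a"):
        print(q,[(round(d["p"],2),np.round(d["bbox"]).tolist()) for d in spot_in(f,q)[:3]])
E
```

```text
scene [ 0.0870364  -0.26449853  0.7484998 ] [-2.43203700e+00  1.80956193e-03 -9.45253225e-01] [465.72843759   0.         273.49673994]
clamp [(0.66, [182.0, 234.0, 368.0, 319.0]), (0.24, [186.0, 234.0, 202.0, 268.0])]
rear_grip [(0.49, [304.0, 247.0, 315.0, 271.0])]
front_trigger [(0.5, [276.0, 235.0, 287.0, 264.0])]
lock_knob []
jaw [(0.64, [236.0, 243.0, 268.0, 282.0]), (0.17, [219.0, 235.0, 295.0, 254.0])]
pad [(0.65, [233.0, 247.0, 244.0, 275.0]), (0.53, [305.0, 247.0, 318.0, 273.0])]
fixed_jaw [(0.75, [188.0, 235.0, 204.0, 268.0])]
plinth [(0.94, [145.0, 234.0, 165.0, 251.0]), (0.74, [180.0, 200.0, 204.0, 220.0]), (0.62, [199.0, 243.0, 232.0, 273.0])]
paint_tan [(0.65, [240.0, 302.0, 256.0, 336.0])]
cap_white_a [(0.45, [316.0, 232.0, 322.0, 248.0])]
top [0.46699538 0.07257291 0.95417077] [-3.04837575  0.0233117  -1.54534887] [470.8430501    0.         280.92321856]
clamp [(0.93, [234.0, 201.0, 408.0, 294.0]), (0.55, [324.0, 297.0, 340.0, 310.0])]
rear_grip [(0.38, [250.0, 252.0, 280.0, 281.0])]
front_trigger [(0.43, [320.0, 236.0, 334.0, 253.0])]
lock_knob [(0.63, [380.0, 213.0, 402.0, 230.0])]
jaw [(0.73, [281.0, 239.0, 313.0, 272.0])]
pad []
fixed_jaw [(0.55, [233.0, 258.0, 256.0, 288.0]), (0.36, [284.0, 241.0, 313.0, 272.0])]
plinth [(0.81, [190.0, 218.0, 211.0, 238.0]), (0.73, [248.0, 251.0, 280.0, 283.0]), (0.66, [185.0, 271.0, 211.0, 292.0])]
paint_tan [(0.62, [326.0, 301.0, 339.0, 308.0])]
cap_white_a []
```

View pics/top1.png

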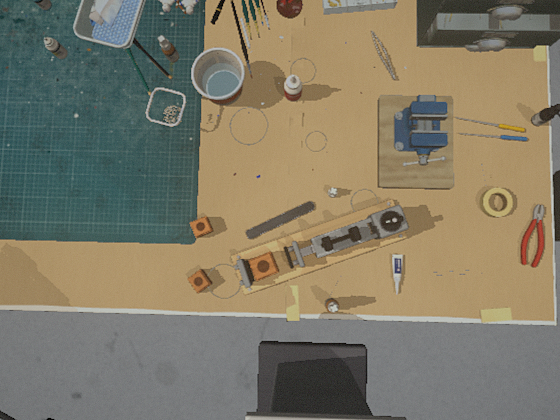

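View pics/scene1.png

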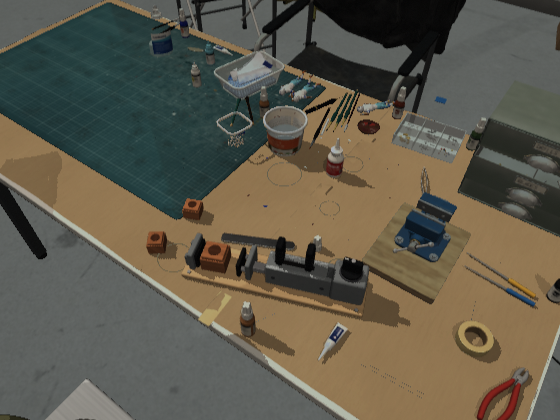

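```bash
python3 - <<'E'
from h import *
f=grab_frame("top")
c=f["color"][190:305,225:425,::-1]
cv2.imwrite('pics/c1.png',cv2.resize(c,None,fx=4,fy=4,interpolation=cv2.INTER_CUBIC))
f=grab_frame("scene")
c=f["color"][220:320,180:380,::-1]
cv2.imwrite('pics/c2.png',cv2.resize(c,None,fx=4,fy=4,interpolation=cv2.INTER_CUBIC))
E
```

```text
(no output)
```

View pics/c1.png

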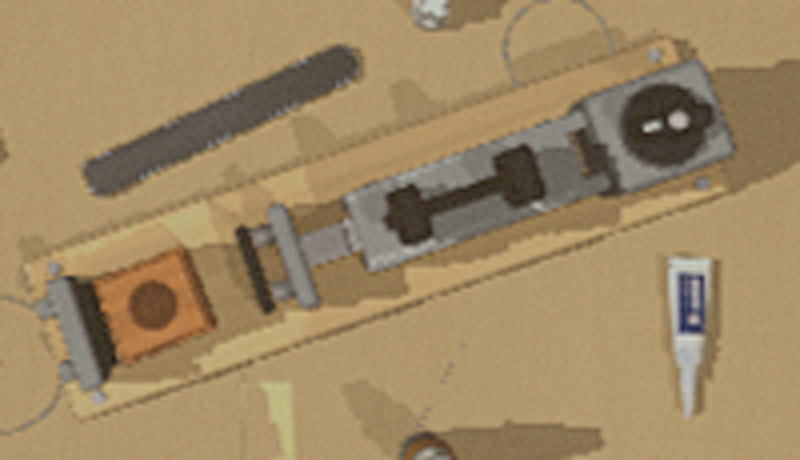

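View pics/c2.png

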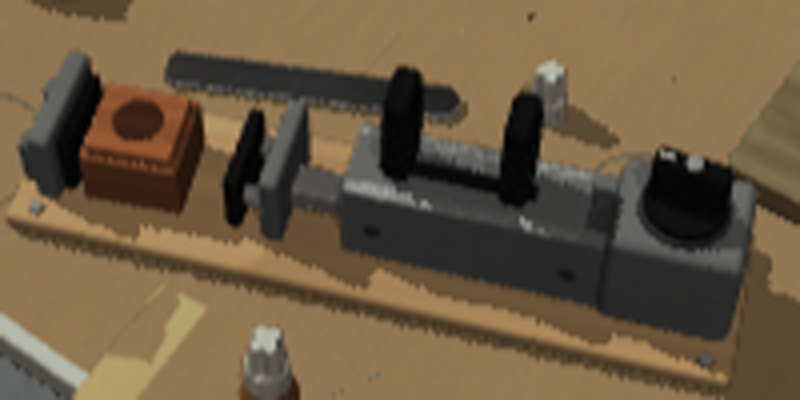

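```bash
cat > fit.py <<'E'
from h import *
from scipy.optimize import least_squares
T=grab_frame("top");S=grab_frame("scene")
t=lambda u,v:(225+u/4,190+v/4)
s=lambda u,v:(180+u/4,220+v/4)
B=[]  # frame,uv,local,(bed offset flag)
L=-.1725
obs=[(T,t(25,264),(-L,-.042,.012),1),(T,t(80,417),(-L,.042,.012),1),(T,t(677,39),(L,-.042,.012),1),(T,t(732,187),(L,.042,.012),1),
(T,t(663,125),(-.1,0,.08),0),(T,t(521,168),(-.0265,0,.119),0),(T,t(405,210),(.0265,0,.119),0),
(S,s(8,212),(-L,.042,.012),1),(S,s(725,380),(L,.042,.012),1),(S,s(688,205),(-.1,0,.08),0),(S,s(407,72),(.0265,0,.118),0),(S,s(528,97),(-.0265,0,.118),0)]
def w(p,l,fl):
    c,sn=np.cos(p[2]),np.sin(p[2]); x=l[0]+fl*p[3]
    return np.array([p[0]+c*x-sn*l[1]*SG,p[1]+sn*x+c*l[1]*SG,l[2]])
def res(p): return np.concatenate([proj(f,w(p,l,fl))-uv for f,uv,l,fl in obs])
for SG in(1,-1):
    r=least_squares(res,[.45,.0,1.9,0.03],loss='soft_l1')
    print(SG,r.x,np.degrees(r.x[2]),r.cost);print(np.round(res(r.x).reshape(-1,2),1).tolist())
E
python3 fit.py
```

```text
1 [ 0.49716268 -0.01424209  1.93026217  0.03575325] 110.59587563685668 17.626427049587377
[[-0.9, -2.5], [-1.2, -0.5], [-1.1, -2.9], [-0.0, -0.3], [-0.5, -1.0], [0.4, 0.4], [1.1, -0.2], [-0.2, 0.9], [2.8, 1.8], [-0.1, 0.0], [-0.7, 4.5], [-0.6, 4.8]]
-1 [ 0.49717159 -0.01422766  1.9284435   0.05369595] 110.49167376176199 291.0242724421335
[[3.9, 40.6], [-23.1, -38.0], [5.2, 39.8], [-23.2, -36.9], [-0.5, -0.9], [0.4, 0.4], [1.1, -0.3], [7.7, -35.0], [-0.5, -39.0], [-0.1, 0.1], [-0.7, 4.5], [-0.6, 4.8]]
```

```bash
sed -i 's/(\.0265,0,\.118),0/(.0265,-.013,.119),0/; s/(-\.0265,0,\.118),0/(-.0265,-.013,.119),0/; s/for SG in(1,-1)/for SG in(1,)/' fit.py; python3 fit.py
cat >> h.py <<'E'
def go(xyz,yaw):
    o=observe();M=R.from_euler("xyz",o["tool_rot"]);t=R.from_euler("xyz",[np.pi,0,yaw])
    print("t",o["time"],"pos",np.round(o["ee_pos"],4),"units lin",np.round(M.inv().apply(np.array(xyz)-o["ee_pos"])/.2,3),"rot",np.round((M.inv()*t).as_rotvec()/np.radians(60),3))
E
python3 -c "
from h import *
go([.532,-.108,.21],np.radians(110.6))"
```

```text
1 [ 0.49571078 -0.01390869  1.93099497  0.03484367] 110.63786196901513 10.706022713705654
[[-0.6, -1.8], [-0.9, 0.2], [-0.9, -2.4], [0.2, 0.3], [-0.7, -0.2], [0.2, 1.2], [0.9, 0.6], [-0.4, 1.5], [2.7, 2.3], [-0.7, 0.5], [0.5, -1.1], [0.4, -1.0]]
t 1.45 pos [0.2292 0.4723 0.2045] units lin [-2.629 -1.949 -0.027] rot [-0.    -0.     0.725]
```

```bash
python3 -m creep '[{"linear":[-0.15,-0.11,0],"rotation":[0,0,0]},{"linear":[-0.15,-0.11,0],"rotation":[0,0,0]},{"linear":[-0.15,-0.11,0],"rotation":[0,0,0]},{"linear":[-0.15,-0.11,0],"rotation":[0,0,0]},{"linear":[-0.15,-0.11,0],"rotation":[0,0,0]},{"linear":[-0.15,-0.11,0],"rotation":[0,0,0]},{"linear":[-0.15,-0.11,0],"rotation":[0,0,0]},{"linear":[-0.15,-0.11,0],"rotation":[0,0,0]}]'
python3 -m creep '[{"linear":[-0.15,-0.11,0],"rotation":[0,0,0]},{"linear":[-0.15,-0.11,0],"rotation":[0,0,0]},{"linear":[-0.15,-0.11,0],"rotation":[0,0,0]},{"linear":[-0.15,-0.11,0],"rotation":[0,0,0]},{"linear":[-0.15,-0.11,0],"rotation":[0,0,0]},{"linear":[-0.15,-0.11,0],"rotation":[0,0,0]},{"linear":[-0.1,-0.08,0],"rotation":[0,0,0]},{"linear":[0,0,0],"rotation":[0,0,0.1]}]'
python3 -m creep '[{"linear":[0,0,0],"rotation":[0,0,0.1]},{"linear":[0,0,0],"rotation":[0,0,0.1]},{"linear":[0,0,0],"rotation":[0,0,0.1]},{"linear":[0,0,0],"rotation":[0,0,0.1]},{"linear":[0,0,0],"rotation":[0,0,0.1]},{"linear":[0,0,0],"rotation":[0,0,0.1]},{"linear":[0,0,0],"rotation":[0,0,0.025]},{"linear":[0,0,0],"rotation":[0,0,0]}]'
python3 - <<'E'
from h import *
go([.531,-.1075,.21],np.radians(110.6))
o=observe();f=grab_frame("wrist");save(f,"w1.png")
print(f["tool_from_camera"]);M=np.eye(4);M[:3,:3]=R.from_euler("xyz",o["tool_rot"]).as_matrix();M[:3,3]=o["ee_pos"]
W=M@f["tool_from_camera"];print(W, f["camera_matrix"])
for q in("lock_knob","rear_grip","front_trigger"):print(q,[(round(d["p"],2),np.round(d["bbox"]).tolist()) for d in spot_in(f,q)[:3]])
E
```

```text
time: 2.12
ee_pos: [0.3688, 0.2075, 0.2047]
tool_rot: [3.141, 0.0, 2.69]
contact_force: [1.9, -0.7, 0.6]
width: 1.0
finger_force: 0.0
time: 2.78
ee_pos: [0.4851, -0.0151, 0.2042]
tool_rot: [-3.141, 0.001, 2.582]
contact_force: [-0.1, 0.8, -0.3]
width: 0.997
finger_force: 0.0
time: 3.45
ee_pos: [0.4836, -0.0113, 0.2046]
tool_rot: [3.142, 0.0, 1.93]
contact_force: [0.6, 0.7, 0.6]
width: 0.999
finger_force: 0.0
t 3.45 pos [ 0.4836 -0.0113  0.2046] units lin [-0.534  0.053 -0.027] rot [ 0.     0.    -0.001]
[[-1.89438607e-07 -9.64602781e-01 -2.63707175e-01  6.75044179e-02]
 [ 9.99999957e-01 -7.76856276e-05  2.83444445e-04 -3.35416421e-04]
 [-2.93897557e-04 -2.63707164e-01  9.64602740e-01 -1.80161662e-01]
 [ 0.00000000e+00  0.00000000e+00  0.00000000e+00  1.00000000e+00]]
[[ 9.36304162e-01  3.38660835e-01  9.29696497e-02  4.59594131e-01]
 [ 3.51189940e-01 -9.03184277e-01 -2.46827444e-01  5.18180416e-02]
 [ 3.77937332e-04  2.63755569e-01 -9.64589476e-01  3.84723968e-01]
 [ 0.00000000e+00  0.00000000e+00  0.00000000e+00  1.00000000e+00]] [[310.5378021    0.         284.60716508]
 [  0.         310.5378021  213.34385442]
 [  0.           0.           1.        ]]
lock_knob [(0.8, [280.0, 282.0, 313.0, 302.0]), (0.42, [269.0, 102.0, 322.0, 156.0])]
rear_grip [(0.93, [282.0, 224.0, 313.0, 250.0])]
front_trigger [(0.82, [281.0, 172.0, 316.0, 194.0])]
```

View pics/w1.png

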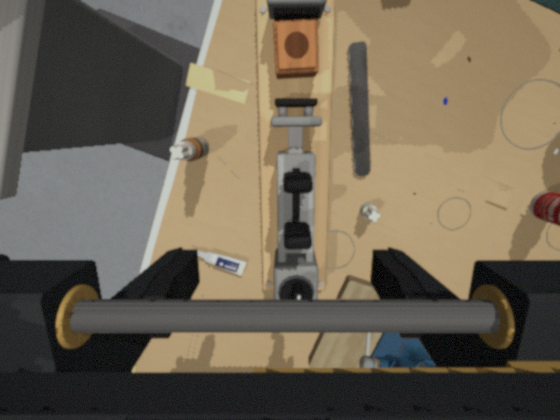

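```bash
cat >> h.py <<'E'
def wrist():
    o=observe();f=grab_frame("wrist");M=np.eye(4);M[:3,:3]=R.from_euler("xyz",o["tool_rot"]).as_matrix();M[:3,3]=o["ee_pos"]
    W=M@f["tool_from_camera"];f["xyz"]=W[:3,3];f["rotation"]=R.from_matrix(W[:3,:3]).as_euler("xyz");return f
E
python3 - <<'E'
from h import *
f=wrist()
a=np.radians(110.6);o=np.array([.4957,-.0139,0]);C=np.array([[np.cos(a),np.sin(a),0],[-np.sin(a),np.cos(a),0],[0,0,1]])
for n,uv,z,e in[("front",(298.5,194),.119,20),("rear",(297.5,250),.119,-33),("fr r",(316,178),.119,0),("rearr",(313,235),.119,0),("fixedface u",(297,18),.061,180),("jawcentre",(296,121),.06,0),("plinth",(296.5,75),.04,0),("knob",(296,292),.109,-100)]:
    p=atz(f,uv,z);print(n,np.round(p,4),"clamp mm",np.round(C@(p-o)*1000,1),e)
for l in[(.02,0,.119),(-.033,0,.119),(.0265,.013,.119),(.0265,-.013,.119),(-.1,0,.109),(-.1,.0055,.109),(-.117,0,.109),(-.083,0,.109)]:
    print(l,np.round(proj(f,o+C.T@np.array(l)),1))
c=f["color"][150:310,240:350,::-1];cv2.imwrite("pics/w2.png",cv2.resize(c,None,fx=3.7,fy=3.7,interpolation=cv2.INTER_CUBIC))
E
```

```text
front [0.4904 0.0045 0.119 ] clamp mm [ 19.1  -1.5 119. ] 20
rear [ 0.5085 -0.0446  0.119 ] clamp mm [-33.2  -1.2 119. ] -33
fr r [0.4993 0.0229 0.119 ] clamp mm [ 33.1 -16.3 119. ] 0
rearr [ 0.5164 -0.0261  0.119 ] clamp mm [-18.7 -15.1 119. ] 0
fixedface u [0.4356 0.1477 0.061 ] clamp mm [172.5  -0.6  61. ] 180
jawcentre [0.4677 0.0626 0.06  ] clamp mm [81.4 -0.7 60. ] 0
plinth [0.4523 0.1056 0.04  ] clamp mm [127.1  -1.4  40. ] 0
knob [ 0.5252 -0.0902  0.109 ] clamp mm [-81.8  -0.7 109. ] -100
(0.02, 0, 0.119) [296.8 193. ]
(-0.033, 0, 0.119) [296.2 249.8]
(0.0265, 0.013, 0.119) [281.9 185.6]
(0.0265, -0.013, 0.119) [311.9 185.6]
(-0.1, 0, 0.109) [295.1 308.3]
(-0.1, 0.0055, 0.109) [289.6 308.3]
(-0.117, 0, 0.109) [294.9 323. ]
(-0.083, 0, 0.109) [295.2 293.1]
```

View pics/w2.png

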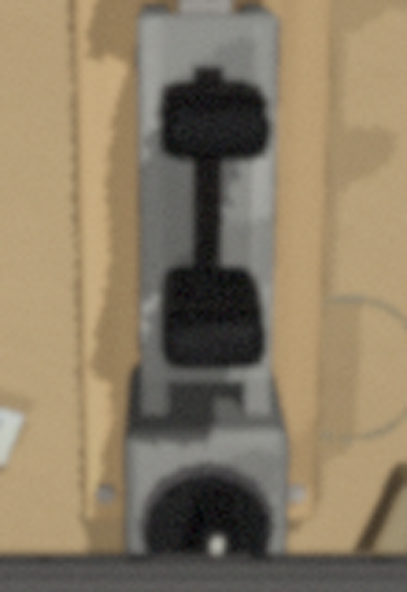

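```bash
python3 -m creep '[{"linear":[-0.1,0,0],"rotation":[0,0,0]},{"linear":[-0.15,0.02,0],"rotation":[0,0,0]},{"linear":[-0.15,0.02,0],"rotation":[0,0,0]},{"linear":[-0.1,0.01,0],"rotation":[0,0,0]},{"linear":[-0.035,0,0.05],"rotation":[0,0,0]},{"linear":[0,0,0.1],"rotation":[0,0,0]},{"linear":[0,0,0.1],"rotation":[0,0,0]},{"linear":[0,0,0],"rotation":[0,0,0]}]' 0.5 20
python3 -c "
from h import *
go([.5315,-.1073,.083],np.radians(110.6))"
```

```text
time: 4.37
ee_pos: [0.5285, -0.1066, 0.1505]
tool_rot: [-3.137, -0.005, 1.931]
contact_force: [-0.3, 0.8, -0.4]
width: 0.5
finger_force: 0.0
t 4.3667 pos [ 0.5285 -0.1066  0.1505] units lin [-0.01   0.014  0.337] rot [-0.005 -0.005  0.001]
```

```bash
python3 -m creep '[{"linear":[-0.005,0.007,0.08],"rotation":[0,0,0]},{"linear":[0,0,0.1],"rotation":[0,0,0]},{"linear":[0,0,0.1],"rotation":[0,0,0]},{"linear":[0,0,0.05],"rotation":[0,0,0]},{"linear":[0,0,0],"rotation":[0,0,0]},{"linear":[0,0,0],"rotation":[0,0,0]},{"linear":[0,0,0],"rotation":[0,0,0]}]'
python3 -c "
from h import *
go([.5315,-.1073,.083],np.radians(110.6))"
```

```text
time: 4.95
ee_pos: [0.5329, -0.1084, 0.0899]
tool_rot: [3.14, 0.001, 1.931]
contact_force: [-0.6, -0.4, 0.6]
width: 0.497
finger_force: 0.0
t 4.95 pos [ 0.5329 -0.1084  0.0899] units lin [ 0.008 -0.005  0.034] rot [0.001 0.001 0.   ]
```

```bash
python3 -m creep '[{"linear":[0.008,-0.005,0.015],"rotation":[0,0,0]},{"linear":[0,0,0.019],"rotation":[0,0,0]},{"linear":[0,0,0],"rotation":[0,0,0]},{"linear":[0,0,0],"rotation":[0,0,0]}]'
python3 -m creep '[{"linear":[0,0,0],"rotation":[0,0,0]},{"linear":[0,0,0],"rotation":[0,0,0]},{"linear":[0,0,0],"rotation":[0,0,0]},{"linear":[0,0,0],"rotation":[0,0,0]},{"linear":[0,0,0],"rotation":[0,0,0]},{"linear":[0,0,0],"rotation":[0,0,0]}]' 0 25
python3 -c "
from h import *
go([.5315,-.1073,.083],np.radians(110.6))"
```

```text
time: 5.28
ee_pos: [0.5308, -0.1072, 0.0817]
tool_rot: [-3.141, -0.0, 1.931]
contact_force: [-0.7, 0.5, 0.5]
width: 0.502
finger_force: 0.0
time: 5.78
ee_pos: [0.5308, -0.1072, 0.0818]
tool_rot: [3.142, 0.0, 1.931]
contact_force: [0.0, 0.5, 0.9]
width: 0.067
finger_force: 0.0
t 5.7833 pos [ 0.5308 -0.1072  0.0818] units lin [-0.002  0.003 -0.006] rot [0. 0. 0.]
```

```bash
python3 -m creep '[{"linear":[0,0,0],"rotation":[0,0,0]},{"linear":[0,0,0],"rotation":[0,0,0]},{"linear":[0,0,0],"rotation":[0,0,0]}]'
python3 - <<'E'
from h import *
f=grab_frame("scene");c=f["color"][180:330,200:400,::-1];cv2.imwrite("pics/s3.png",cv2.resize(c,None,fx=4,fy=4,interpolation=cv2.INTER_CUBIC))
E
```

```text
time: 6.03
ee_pos: [0.5308, -0.1072, 0.0817]
tool_rot: [3.142, -0.0, 1.931]
contact_force: [-0.7, -0.4, -0.4]
width: 0.005
finger_force: 0.0
```

View pics/s3.png

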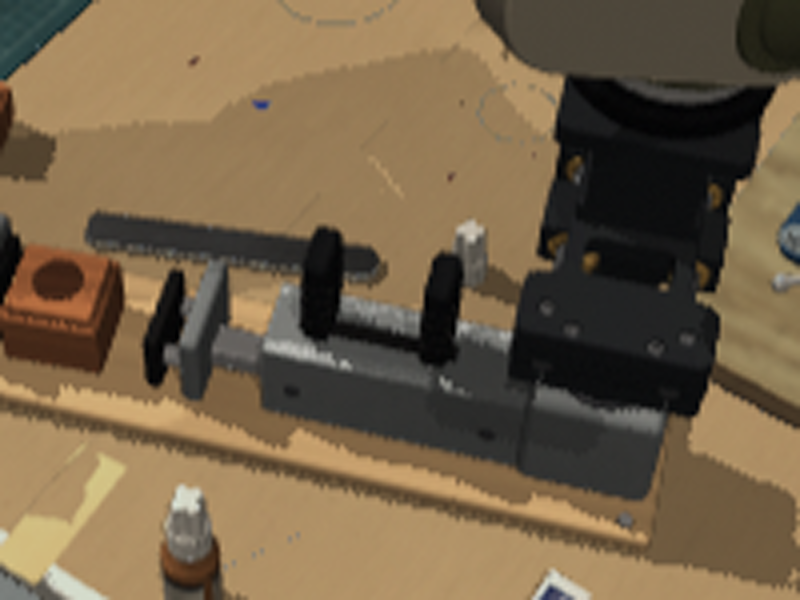

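```bash
python3 -m creep '[{"linear":[0,0,0],"rotation":[0,0,0]},{"linear":[0,0,0],"rotation":[0,0,0]},{"linear":[0,0,0],"rotation":[0,0,0]},{"linear":[0,0,-0.1],"rotation":[0,0,0]},{"linear":[0,0,-0.15],"rotation":[0,0,0]},{"linear":[0,0,-0.15],"rotation":[0,0,0]},{"linear":[0.12,0,-0.15],"rotation":[0,0,0]},{"linear":[0.15,0,0],"rotation":[0,0,0]}]' 0.5
python3 -m creep '[{"linear":[0.15,0,0],"rotation":[0,0,0]},{"linear":[0.15,0,0],"rotation":[0,0,0]},{"linear":[0.15,0,0],"rotation":[0,0,0]},{"linear":[0,0,0],"rotation":[0,0,0]},{"linear":[0,0,0],"rotation":[0,0,0]},{"linear":[0,0,0],"rotation":[0,0,0]}]'
python3 - <<'E'
from h import *
f=wrist();go([.5315,-.1073,.083],np.radians(110.6))
a=np.radians(110.6);o=np.array([.4963,-.0137,0]);C=np.array([[np.cos(a),np.sin(a),0],[-np.sin(a),np.cos(a),0],[0,0,1]])
k=o+C.T@np.array([-.1,0,.109])
p=proj(f,k);print(p)
for s in(-.117,-.083):
  for y in(-.0055,.0055):
    q=proj(f,o+C.T@np.array([s,y,.109])); print(q)
u,v=p.astype(int)
c=np.ascontiguousarray(f["color"][v-60:v+60,u-80:u+80,::-1]);cv2.imwrite("pics/w4.png",cv2.resize(c,None,fx=4,fy=4,interpolation=cv2.INTER_CUBIC))
for q in("lock_knob","rear_grip"):print(q,[(round(d["p"],2),np.round(d["bbox"]).tolist()) for d in spot_in(f,q)[:3]])
E
```

```text
time: 6.75
ee_pos: [0.5139, -0.0579, 0.197]
tool_rot: [3.135, 0.006, 1.928]
contact_force: [1.0, 1.3, -0.3]
width: 0.5
finger_force: 0.0
time: 7.25
ee_pos: [0.4804, 0.0271, 0.1918]
tool_rot: [3.141, 0.0, 1.931]
contact_force: [-0.1, -0.2, -0.7]
width: 0.496
finger_force: 0.0
t 7.3 pos [0.4805 0.0268 0.1917] units lin [-0.717  0.003  0.544] rot [ 0.     0.    -0.001]
[285.30005369 348.23240194]
[290.72504336 362.52007596]
[279.84475167 362.52157344]
[290.91588781 333.52274575]
[279.71518301 333.52365291]
lock_knob [(0.64, [271.0, 337.0, 303.0, 363.0])]
rear_grip [(0.6, [270.0, 257.0, 303.0, 293.0])]
```

View pics/w4.png

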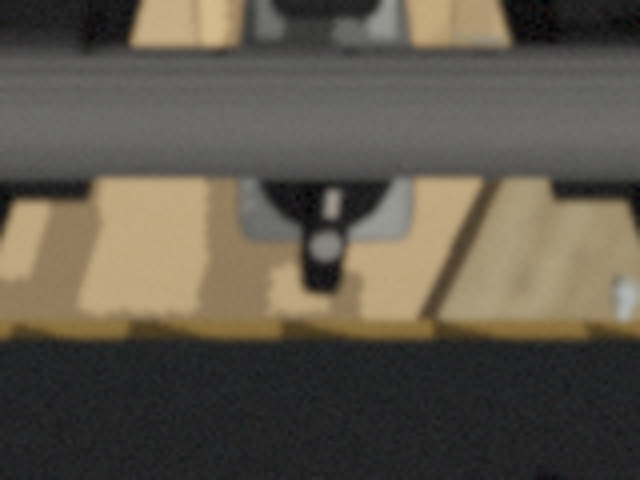

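```bash
python3 -c "
from bench import pinch_z; print(pinch_z)
import cv2
im=cv2.imread('pics/w1.png',0)
for v in range(236,268,4): print(v,im[v,150:210:4])"
python3 -m creep '[{"linear":[-0.1,0,0],"rotation":[0,0,0]},{"linear":[-0.15,0,0],"rotation":[0,0,0]},{"linear":[-0.15,0,0],"rotation":[0,0,0]},{"linear":[-0.15,0,0],"rotation":[0,0,0]},{"linear":[-0.12,0,0.05],"rotation":[0,0,0]},{"linear":[-0.047,0.003,0.1],"rotation":[0,0,0]},{"linear":[0,0,0.15],"rotation":[0,0,0]},{"linear":[0,0,0.1],"rotation":[0,0,0]}]'
python3 -m creep '[{"linear":[0,0,0],"rotation":[0,0,0]},{"linear":[0,0,0],"rotation":[0,0,0]},{"linear":[0,0,0],"rotation":[0,0,0]}]'
python3 -c "
from h import *
go([.5315,-.1073,.06],np.radians(110.6))"
```

```text
0.0187
236 [187 199 168 163 163 164 164 164 162 163 164 162 164 162 164]
240 [198 197 164 163 163 163 164 164 163 163 163 163 163 164 164]
244 [199 188 163 163 162 164 163 164 163 163 161 161 161 165 162]
248 [199 170 164 162 161 157 128  80 111 146 146 135 144 147 151]
252 [198 162 162 163  88  39  30  25  23  21  26  21 162 175 162]
256 [195 161 155  64  35  32  30  25  28  20  26  19 130 179 184]
260 [184 145  51  36  28  30  20  26  28  27  23  10 106 129 172]
264 [142  41  34  32  35  25  21  24  21  25  22  14 105 161 140]
time: 8.07
ee_pos: [0.5306, -0.1078, 0.1093]
tool_rot: [-3.14, -0.001, 1.928]
contact_force: [-0.8, 0.2, -1.3]
width: 0.504
finger_force: 0.0
time: 8.32
ee_pos: [0.5319, -0.107, 0.1131]
tool_rot: [3.14, 0.001, 1.93]
contact_force: [-0.5, 0.2, -0.5]
width: 0.505
finger_force: 0.0
t 8.3167 pos [ 0.5319 -0.107   0.1131] units lin [-0.    -0.003  0.266] rot [ 0.001  0.001 -0.   ]
```

```bash
python3 -m creep '[{"linear":[0,0,0.1],"rotation":[0,0,0]},{"linear":[0,0,0.1],"rotation":[0,0,0]},{"linear":[0,0,0.065],"rotation":[0,0,0]},{"linear":[0,0,0],"rotation":[0,0,0]},{"linear":[0,0,0],"rotation":[0,0,0]},{"linear":[0,0,0],"rotation":[0,0,0]}]'
python3 -m creep '[{"linear":[0,0,0],"rotation":[0,0,0]},{"linear":[0,0,0],"rotation":[0,0,0]},{"linear":[0,0,0],"rotation":[0,0,0]},{"linear":[0,0,0],"rotation":[0,0,0]},{"linear":[0,0,0],"rotation":[0,0,0]},{"linear":[0,0,0],"rotation":[0,0,0]},{"linear":[0,0,0],"rotation":[0,0,0]}]' 0 20
```

```text
time: 8.82
ee_pos: [0.5322, -0.1068, 0.0605]
tool_rot: [3.139, 0.002, 1.931]
contact_force: [-0.5, -0.2, 0.3]
width: 0.5
finger_force: 0.0
time: 9.4
ee_pos: [0.532, -0.1058, 0.059]
tool_rot: [3.139, 0.0, 1.93]
contact_force: [4.5, 4.3, -0.3]
width: 0.121
finger_force: 20.0
```

```bash
python3 -m creep '[{"linear":[0,0,0],"rotation":[0,0,0.09]},{"linear":[0,0,0],"rotation":[0,0,0.09]},{"linear":[0,0,0],"rotation":[0,0,0.09]},{"linear":[0,0,0],"rotation":[0,0,0.09]},{"linear":[0,0,0],"rotation":[0,0,0.09]},{"linear":[0,0,0],"rotation":[0,0,0.09]},{"linear":[0,0,0],"rotation":[0,0,0]},{"linear":[0,0,0],"rotation":[0,0,0]}]' - 30
python3 -c "
from h import *
print(observe()['torque'])"
```

```text
time: 10.07
ee_pos: [0.5329, -0.1058, 0.059]
tool_rot: [3.137, -0.001, 1.364]
contact_force: [10.5, 4.8, -2.8]
width: 0.119
finger_force: 30.0
[ 0.70635518 -1.41544859  0.04422147]
```

```bash
python3 -m creep '[{"linear":[0.003,0.005,0],"rotation":[0,0,0.09]},{"linear":[0,0,0],"rotation":[0,0,0.09]},{"linear":[0,0,0],"rotation":[0,0,0.09]},{"linear":[0,0,0],"rotation":[0,0,0.09]},{"linear":[0,0,0],"rotation":[0,0,0.09]},{"linear":[0,0,0],"rotation":[0,0,0.09]},{"linear":[0,0,0],"rotation":[0,0,0]},{"linear":[0,0,0],"rotation":[0,0,0]}]' - 30
python3 -c "
from h import *
print(observe()['torque'])"
```

```text
time: 10.73
ee_pos: [0.5338, -0.1062, 0.059]
tool_rot: [3.138, -0.002, 0.799]
contact_force: [8.4, 1.5, -3.4]
width: 0.122
finger_force: 30.0
[ 0.07043681 -1.10512981  0.00475023]
```

```bash
python3 -m creep '[{"linear":[0,0.005,0],"rotation":[0,0,0.09]},{"linear":[0,0,0],"rotation":[0,0,0.09]},{"linear":[0,0,0],"rotation":[0,0,0.09]},{"linear":[0,0,0],"rotation":[0,0,0.09]},{"linear":[0,0,0],"rotation":[0,0,0.07]},{"linear":[0,0,0],"rotation":[0,0,0]},{"linear":[0,0,0],"rotation":[0,0,0]},{"linear":[0,0,0],"rotation":[0,0,0]}]' - 30
python3 -c "
from h import *
print(observe()['torque'])"
```

```text
time: 11.4
ee_pos: [0.5343, -0.1069, 0.059]
tool_rot: [3.14, -0.003, 0.349]
contact_force: [6.1, 1.0, -3.6]
width: 0.125
finger_force: 30.0
[ 0.04005758 -0.88002713 -0.01931347]
```

```bash
python3 -m creep '[{"linear":[0,0,0],"rotation":[0,0,0.03]},{"linear":[0,0,0],"rotation":[0,0,0]},{"linear":[0,0,0],"rotation":[0,0,0]}]'
python3 -c "
from h import *
print(observe()['torque'],observe()['tool_rot'])"
python3 -m creep '[{"linear":[0,0,0],"rotation":[0,0,0]},{"linear":[0,0,0],"rotation":[0,0,0]},{"linear":[0,0,0],"rotation":[0,0,0]},{"linear":[0,0,-0.1],"rotation":[0,0,0]},{"linear":[0,0,-0.1],"rotation":[0,0,0]},{"linear":[0,0,-0.1],"rotation":[0,0,0]},{"linear":[0,0,0],"rotation":[0,0,0]},{"linear":[0,0,0],"rotation":[0,0,0]}]' 0.4
python3 -c "
from h import *
go([.4975,-.0137,.118],np.radians(20.6))"
```

```text
time: 11.65
ee_pos: [0.5343, -0.1069, 0.059]
tool_rot: [3.14, -0.003, 0.318]
contact_force: [7.3, 1.0, -2.5]
width: 0.122
finger_force: 30.1
[ 0.09073746 -0.9483725   0.37004265] [ 3.13982574e+00 -2.98807790e-03  3.18347178e-01]
time: 12.32
ee_pos: [0.5331, -0.1068, 0.1191]
tool_rot: [3.141, -0.001, 0.318]
contact_force: [-0.0, 0.6, -0.4]
width: 0.397
finger_force: 0.0
t 12.3167 pos [ 0.5331 -0.1068  0.1191] units lin [-0.024 -0.498  0.005] rot [ 0.001 -0.001 -0.04 ]
```

```bash
python3 -m creep '[{"linear":[0,-0.1,0],"rotation":[0,0,-0.04]},{"linear":[0,-0.1,0],"rotation":[0,0,0]},{"linear":[0,-0.1,0],"rotation":[0,0,0]},{"linear":[-0.01,-0.1,0],"rotation":[0,0,0]},{"linear":[0,-0.1,0],"rotation":[0,0,0]},{"linear":[0,0,0],"rotation":[0,0,0]},{"linear":[0,0,0],"rotation":[0,0,0]},{"linear":[0,0,0],"rotation":[0,0,0]}]' 1
python3 - <<'E'
from h import *
go([.4975,-.0137,.041],np.radians(20.6))
f=grab_frame("scene")
for q in("lock_knob","knob_grip"):print(q,[(round(d["p"],2),np.round(d["bbox"]).tolist()) for d in spot_in(f,q)[:3]])
f=wrist()
a=np.radians(110.6);o=np.array([.4963,-.0137,0]);C=np.array([[np.cos(a),np.sin(a),0],[-np.sin(a),np.cos(a),0],[0,0,1]])
for q in("rear_grip","front_trigger"):
    for d in spot_in(f,q)[:2]:
        print(q,round(d["p"],2),np.round(d["bbox"]).tolist())
for l in[(.02,0,.119),(.033,0,.119),(-.02,0,.119),(-.033,0,.119),(.0265,-.013,.119),(.0265,.013,.119)]:print(l,np.round(proj(f,o+C.T@np.array(l)),1))
E
```

```text
time: 12.98
ee_pos: [0.4968, -0.0141, 0.1181]
tool_rot: [-3.141, 0.001, 0.36]
contact_force: [0.5, -0.3, 0.0]
width: 0.983
finger_force: 0.0
t 12.9833 pos [ 0.4968 -0.0141  0.1181] units lin [ 0.005 -0.001  0.386] rot [-0.     0.001  0.   ]
lock_knob [(0.94, [340.0, 255.0, 362.0, 277.0])]
knob_grip [(0.57, [338.0, 255.0, 363.0, 279.0])]
rear_grip 0.73 [312.0, 204.0, 340.0, 261.0]
front_trigger 0.97 [232.0, 205.0, 261.0, 261.0]
(0.02, 0, 0.119) [250.5 242.5]
(0.033, 0, 0.119) [229.4 242.5]
(-0.02, 0, 0.119) [315.6 242.4]
(-0.033, 0, 0.119) [336.7 242.4]
(0.0265, -0.013, 0.119) [239.1 222.3]
(0.0265, 0.013, 0.119) [240.8 262. ]
```

```bash
python3 -m creep '[{"linear":[0.005,0.006,0.06],"rotation":[0,0,0]},{"linear":[0,0,0.07],"rotation":[0,0,0]},{"linear":[0,0,0.07],"rotation":[0,0,0]},{"linear":[0,0,0.07],"rotation":[0,0,0]},{"linear":[0,0,0.06],"rotation":[0,0,0]},{"linear":[0,0,0.05],"rotation":[0,0,0]},{"linear":[0,0,0],"rotation":[0,0,0]},{"linear":[0,0,0],"rotation":[0,0,0]}]' 1 15
python3 -m creep '[{"linear":[0,0,0],"rotation":[0,0,0]},{"linear":[0,0,0],"rotation":[0,0,0]},{"linear":[0,0,0],"rotation":[0,0,0]},{"linear":[0,0,0],"rotation":[0,0,0]},{"linear":[0,0,0],"rotation":[0,0,0]},{"linear":[0,0,0],"rotation":[0,0,0]},{"linear":[0,0,0],"rotation":[0,0,0]},{"linear":[0,0,0],"rotation":[0,0,0]}]' 0.4 15
```

```text
time: 13.95
ee_pos: [0.498, -0.0144, 0.0427]
tool_rot: [-3.141, 0.0, 0.36]
contact_force: [-0.1, -0.8, -0.1]
width: 1.003
finger_force: 0.0
time: 14.62
ee_pos: [0.498, -0.0137, 0.0432]
tool_rot: [-3.141, -0.0, 0.36]
contact_force: [-2.8, 4.0, 9.2]
width: 0.428
finger_force: 15.4
```

```bash
Z='{"linear":[0,0,0],"rotation":[0,0,0]}'
python3 -m creep '[{"linear":[0,-0.003,0],"rotation":[0,0,0]},{"linear":[0,0,0],"rotation":[0,0,0]},{"linear":[0,0,0],"rotation":[0,0,0]},{"linear":[0,0,0],"rotation":[0,0,0]},{"linear":[0,0,0],"rotation":[0,0,0]},{"linear":[0,0,0],"rotation":[0,0,0]}]' 0.85 15
python3 -m creep '[{"linear":[0,0,0],"rotation":[0,0,0]},{"linear":[0,0,0],"rotation":[0,0,0]},{"linear":[0,0,0],"rotation":[0,0,0]},{"linear":[0,0,0],"rotation":[0,0,0]},{"linear":[0,0,0],"rotation":[0,0,0]},{"linear":[0,0,0],"rotation":[0,0,0]},{"linear":[0,0,0],"rotation":[0,0,0]},{"linear":[0,0,0],"rotation":[0,0,0]}]' 0.4 15
python3 - <<'E'
from h import *
f=grab_frame("top")
for q in("jaw","plinth"):print(q,[(round(d["p"],2),np.round(d["bbox"]).tolist()) for d in spot_in(f,q)[:3]])
f=grab_frame("scene")
for q in("jaw","pad","plinth","lock_knob"):print(q,[(round(d["p"],2),np.round(d["bbox"]).tolist()) for d in spot_in(f,q)[:3]])
E
```

```text
time: 15.12
ee_pos: [0.4978, -0.014, 0.0425]
tool_rot: [3.141, 0.0, 0.36]
contact_force: [0.7, 0.4, 0.4]
width: 0.842
finger_force: 0.0
time: 15.78
ee_pos: [0.4977, -0.0138, 0.0426]
tool_rot: [-3.141, 0.0, 0.36]
contact_force: [-0.5, -0.1, -1.4]
width: 0.421
finger_force: 15.0
jaw [(0.51, [277.0, 244.0, 294.0, 276.0])]
plinth [(0.81, [189.0, 217.0, 211.0, 238.0]), (0.67, [250.0, 254.0, 281.0, 283.0]), (0.54, [185.0, 270.0, 210.0, 292.0])]
jaw [(0.63, [229.0, 244.0, 265.0, 280.0]), (0.2, [223.0, 238.0, 274.0, 250.0])]
pad [(0.61, [226.0, 245.0, 238.0, 269.0])]
plinth [(0.72, [179.0, 199.0, 204.0, 217.0]), (0.71, [198.0, 241.0, 232.0, 274.0]), (0.59, [144.0, 230.0, 168.0, 255.0])]
lock_knob [(0.89, [341.0, 254.0, 362.0, 276.0]), (0.18, [242.0, 300.0, 256.0, 336.0])]
```

Jaw moves (scene pad 233→226 px). Continue pumping.

```bash
python3 -m creep '[{"linear":[0,0,0],"rotation":[0,0,0]},{"linear":[0,0,0],"rotation":[0,0,0]},{"linear":[0,0,0],"rotation":[0,0,0]},{"linear":[0,0,0],"rotation":[0,0,0]},{"linear":[0,0,0],"rotation":[0,0,0]},{"linear":[0,0,0],"rotation":[0,0,0]}]' 0.85 15
python3 -m creep '[{"linear":[0,0,0],"rotation":[0,0,0]},{"linear":[0,0,0],"rotation":[0,0,0]},{"linear":[0,0,0],"rotation":[0,0,0]},{"linear":[0,0,0],"rotation":[0,0,0]},{"linear":[0,0,0],"rotation":[0,0,0]},{"linear":[0,0,0],"rotation":[0,0,0]},{"linear":[0,0,0],"rotation":[0,0,0]},{"linear":[0,0,0],"rotation":[0,0,0]}]' 0.4 15
python3 - <<'E'
from h import *
f=grab_frame("scene")
for q in("jaw","pad","plinth"):print(q,[(round(d["p"],2),np.round(d["bbox"]).tolist()) for d in spot_in(f,q)[:3]])
E
```

```text
time: 16.68
ee_pos: [0.4984, -0.0138, 0.0431]
tool_rot: [3.141, -0.001, 0.36]
contact_force: [0.1, -0.2, -0.1]
width: 0.84
finger_force: 0.0
time: 17.35
ee_pos: [0.4982, -0.0137, 0.0431]
tool_rot: [3.141, -0.001, 0.36]
contact_force: [0.7, 2.6, 4.9]
width: 0.425
finger_force: 15.0
jaw [(0.74, [223.0, 238.0, 266.0, 276.0])]
pad [(0.53, [223.0, 246.0, 232.0, 269.0])]
plinth [(0.88, [179.0, 201.0, 200.0, 219.0]), (0.87, [145.0, 230.0, 167.0, 255.0]), (0.6, [197.0, 240.0, 229.0, 275.0])]
```

```bash
python3 -m creep '[{"linear":[0,0,0],"rotation":[0,0,0]},{"linear":[0,0,0],"rotation":[0,0,0]},{"linear":[0,0,0],"rotation":[0,0,0]},{"linear":[0,0,0],"rotation":[0,0,0]},{"linear":[0,0,0],"rotation":[0,0,0]},{"linear":[0,0,0],"rotation":[0,0,0]}]' 0.85 15
python3 -m creep '[{"linear":[0,0,0],"rotation":[0,0,0]},{"linear":[0,0,0],"rotation":[0,0,0]},{"linear":[0,0,0],"rotation":[0,0,0]},{"linear":[0,0,0],"rotation":[0,0,0]},{"linear":[0,0,0],"rotation":[0,0,0]},{"linear":[0,0,0],"rotation":[0,0,0]},{"linear":[0,0,0],"rotation":[0,0,0]},{"linear":[0,0,0],"rotation":[0,0,0]}]' 0.35 15
```

```text
time: 18.05
ee_pos: [0.4975, -0.014, 0.0424]
tool_rot: [3.142, 0.001, 0.36]
contact_force: [0.0, 0.1, -0.5]
width: 0.843
finger_force: 0.0
time: 18.72
ee_pos: [0.4976, -0.0139, 0.0425]
tool_rot: [-3.142, 0.001, 0.36]
contact_force: [-1.2, -2.9, -3.5]
width: 0.555
finger_force: 15.0
```

```bash
python3 -m creep '[{"linear":[0,0,0],"rotation":[0,0,0]},{"linear":[0,0,0],"rotation":[0,0,0]},{"linear":[0,0,0],"rotation":[0,0,0]},{"linear":[0,0,0],"rotation":[0,0,0]},{"linear":[0,0,0],"rotation":[0,0,0]},{"linear":[0,0,0],"rotation":[0,0,0]},{"linear":[0,0,0],"rotation":[0,0,0]},{"linear":[0,0,0],"rotation":[0,0,0]}]'
python3 - <<'E'
from h import *
f=grab_frame("scene");c=f["color"][180:330,170:370,::-1];cv2.imwrite("pics/s5.png",cv2.resize(c,None,fx=4,fy=4,interpolation=cv2.INTER_CUBIC))
E
```

```text
time: 19.38
ee_pos: [0.4976, -0.0139, 0.0425]
tool_rot: [-3.142, 0.001, 0.36]
contact_force: [-1.9, -4.9, -5.8]
width: 0.552
finger_force: 15.0
```

View pics/s5.png

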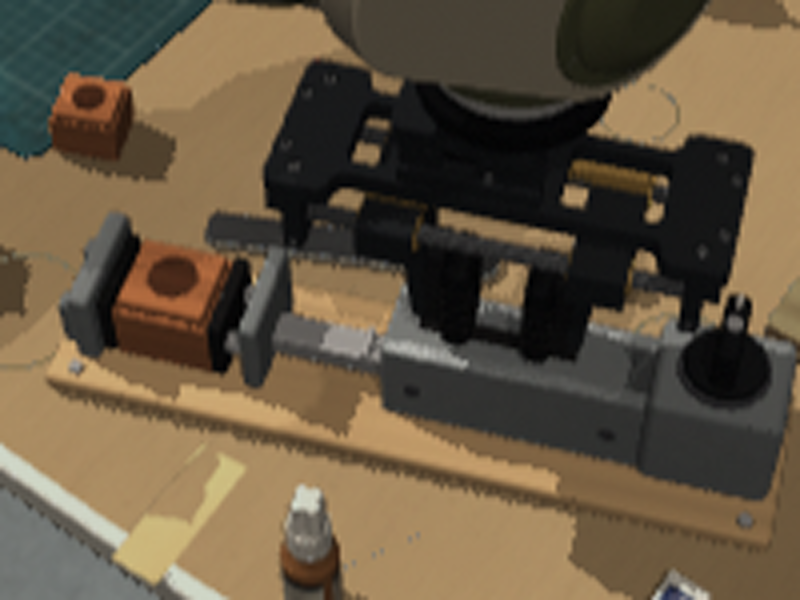

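The picture shows the plinth (175,300) touching both the pad (230,310) and the fixed jaw (115,290). The knob bar (738,330) is turned across the clamp, and the grips are held about 48.6 mm apart at 15 N, so I'm handing in.

```bash
python3 -c "
from bench import hand_in; print(hand_in())"
```

```text
the job is handed in; nothing more can be done
None
```

The job is handed in: I turned the knob past its detent to the stop, pumped the jaw until the plinth was against the fixed jaw, and am holding the grips at 15 N; no verdict was reported.

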